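# Get the dropper bottle out of the slide-lid case

## Robot

A 7-joint arm with a two-finger parallel gripper is mounted at the origin on a cart in front of the work surface, level with it; the furniture and walls round the work are solid. World frame = base frame: x ahead of the robot, y to its left, z up, the work surface at z = 0. Lengths are in m, angles in rad, forces in N, time in s.
With the tool pointing down it reaches from about 0.35 to 0.9 m from the base axis. Payload 8.1 kg.
Tool frame: the origin (TCP) lies on the centre line of the jaws, within the pads' length; the fingertips stand 19 mm ahead of it and the grasp point (between the pads) is the TCP (arm.tip_reach is the distance from the TCP to the fingertips, in m); z points along the fingers, y is the line along which they close (so a half turn about z gives the same grasp; the last joint's range is limited). The gripper opens to 92 mm and grips with 3 to 60 N. Pads are 19 mm wide; open, the fingers measure 130 mm over their backs; the gripper's body (75 mm by 190 mm) begins 47 mm behind the grasp point.
Start: joints at [1.105, 0.434, 0.025, 1.573, -0.012, 1.134, -0.075], TCP at [0.222, -0.584, 0.246] pointing down, gripper open.
Joint ranges: [-2.62, 2.62], [-0.44, 2.09], [-1.27, 1.32], [0.08, 2.57], [-1.32, 4.46], [0.12, 2], [-2.74, 2.74]. Speed limits (rad/s): [2.22, 2.22, 3.01, 3.01, 3.14, 3.14, 3.14].

## Interface

Orientations are given as a rotation vector (axis times angle).
In Python, from cell import arm gives the robot as it stands.
- The arm moves only by the tool arm_command, never from a script. Its argument "targets" is a list that holds one entry, the list of rows, each a list of 6 numbers: the shift along the tool's x, y, z in m, then the turn, a rotation vector about the tool's x, y, z in rad. A call has 1 to 10 rows; each row shifts and turns the commanded pose from where the row before left it, along the tool's axes as they then stand; what a row does not reach is not made up. A row lasts 1/8 s, in which the tool goes at most 62.5 mm and 10.7 degrees, less where a joint would pass 70% of its speed; a pose out of reach is approached as far as the arm can. A call with a gripper value outside its range is refused whole. "jaw" is the finger opening in m, from 0 to 0.0918, set as the call begins (left out, the last holds). The fingers move at their own pace and stop on an object; "newtons" is the grip in N (left out, the last holds). Time passes only in rows, so rows that do not move let the fingers close. It gives the time, the measured TCP pose, the force, the opening and the grip force at its end, in the units of the state.
- arm.observe(): the state, without advancing time (a new reading comes with each control period).
- arm.get_image(name): name is "scene" or "side" or "wrist"; returns a dict with "pixels" (384x512x3 uint8, red, green, blue), "z_map" (384x512 float32, m along the optical axis (not along the pixel's ray), 0 where there is no reading), "fx", "fy", "cx", "cy" (pixels), "dist" ([k1, k2, p1, p2, k3] as OpenCV has them; the pictures are not rectified), "xyz" and "rotation" of the camera in the world; the wrist camera has in their place "T_tool_cam" (4x4, takes a point from camera to tool coordinates, whose origin is the TCP and whose axes are the flange's). Camera axes: x right, y down, z forward; pixel columns grow to the right and rows downward; lengths in m; the calibration is good to about 2 mm. A picture is of the moment at which its call begins: read the wrist's pose just before it.
- arm.sign_off(): hands the job in; it is judged then, once.
The state is a dict: "clock": time; "joints": joint angles; "dq": joint speeds; "joint_efforts": joint torques, N m; "position": TCP position; "ee_rot": TCP orientation; "force": force on the tool from outside, world axes, zero at the start; "ft_torque": the same for the moment, N m; "width": opening from 0.0 (shut) to 1.0 (fully open); "gripper_force": force on a finger pad.
Only numpy, scipy, OpenCV 4.12 (cv2) and the standard library are available. Lean on these libraries where they do the work, as an engineer would, in place of code of your own. Each camera call takes 0.05 s, during which the arm holds its last target. There are 200 camera calls.

## Task

The small dropper bottle is shut in the plywood case with the sliding lid. Raise the lid by its grip over the lip at the end of the case, slide it out along its grooves, and lay it flat on the bench with its grip up; then lift the bottle out and set it down upright in the square steel tray. Keep the bottle upright all the way, and leave the steel cup and the amber dye bottle standing where they are.

Things in the scene. Friction and masses are not known exactly. Their poses are not given: they have to be found in the camera images.
- case: Open-topped plywood case fixed to the bench, 146 (x) x 114 (y) x 86 mm high, shut by a loose sliding lid. Origin: centre of its underside; z up, x along the slide; the lid comes out towards -x (about the robot's left). Inside 130 x 90 mm, floor 4 mm above the bench. The lid rests on ledges 69 mm above the bench; the way in from above, between the keeper strips, is 86 mm wide.
- lip (a point): Middle of the top of the lip at the case's -x end, 74 mm above the bench; axes as the case. It is 4 mm thick, stands 5 mm above the ledges and blocks the lid. The lid's long edges lie in 14 mm high grooves under keeper strips (83 to 86 mm up) along the whole case: a lid raised 6 to 9 mm passes over the lip, and leaves the grooves after 141 mm of travel. The +x end has a stop
- lid_grip (a point): Middle of the grip bar of the loose light-wood lid (about 90 g): 19 mm above the lid's underside, 40 mm from its centre towards the lip. Plate 135 (x, along the slide) x 100 x 4 mm; the bar stands across it, 14 mm thick (x), 56 mm long (y), its top 34 mm above the underside. z up. Shut, its axes agree with the case's; 1.5 to 2 mm of play all round
- bottle_mid (a point): Centre of the small dark dropper bottle with a white cap, 30 mm in diameter, 62 mm high, standing upright inside the case (somewhere near its middle) and hidden by the lid at the start; this point lies half-way up, z up. About 40 g. The straight body to be gripped reaches up to 51 mm above its foot.
- tray: Shallow square steel tray, fixed to the bench, 110 x 110 mm with a rim 10 mm high and 4 mm thick; its floor is 4 mm above the bench. Origin at the centre of its underside, axes along its sides.
- cup_mid (a point): Centre of a plain steel measuring cup, 72 mm across and 82 mm high, standing loose behind the case; a bystander.
- dye_mid (a point): Centre of an amber dye bottle with a black cap, 42 mm across and 85 mm high, standing loose behind the case; a bystander.

How it is judged:
By the outcome, as a careful person would: the job done as asked, in the order asked, and still so for the second after the job is handed in, with the robot touching nothing.
It also fails if it takes over 62 s, if anything falls off the work surface, if the arm or the gripper's body presses on something with over 40 N, if the wrist force passes 120 N, or if a joint passes its speed limit or range.

## Working session

There is one attempt and no reset: what is moved stays moved. The work goes in short steps, Python scripts to look and compute and a tool call to move; the robot and the scene stay as the last step left them, time stands still between calls to the robot, and variables do not carry over. Pictures are saved under pics/ and viewed, at most 10 in all, crops included, and the job is handed in when it is done.

Besides the shell and the picture viewer there is one more tool, called after ">>>" in YAML: its name, and indented under it one key for each argument. arm_command: Moves the arm, as the interface text tells. Its arguments: {"type":"object","properties":{"targets":{"type":"array","items":{"type":"array","items":{"type":"array","items":{"type":"number"}}}},"jaw":{"type":"number"},"newtons":{"type":"number"}},"required":["targets"]}

```bash
mkdir -p pics; ls
cat > h.py <<'E'
import numpy as np, cv2
from cell import arm
def cloud(im):
    h,w=im["z_map"].shape
    u,v=np.meshgrid(np.arange(w),np.arange(h))
    K=np.array([[im["fx"],0,im["cx"]],[0,im["fy"],im["cy"]],[0,0,1.]])
    p=cv2.undistortPoints(np.stack([u,v],-1).reshape(-1,1,2).astype(float),K,np.array(im["dist"],float)).reshape(h,w,2)
    z=im["z_map"][...,None]
    pc=np.concatenate([p*z,z],-1)
    if "T_tool_cam" in im:
        T=im["T"]; P=pc@T[:3,:3].T+T[:3,3]
    else:
        R=np.array(im["rotation"],float)
        if R.shape!=(3,3): R=cv2.Rodrigues(R)[0]
        P=pc@R.T+np.array(im["xyz"])
    P[im["z_map"]<=0]=np.nan
    return P
def get(n):
    s=arm.observe()
    im=arm.get_image(n)
    if "T_tool_cam" in im:
        T=np.eye(4);T[:3,:3]=cv2.Rodrigues(np.array(s["ee_rot"],float))[0] if np.size(s["ee_rot"])==3 else np.array(s["ee_rot"]);T[:3,3]=s["position"]
        im["T"]=T@np.array(im["T_tool_cam"])
    return im
def save(im,f): cv2.imwrite("pics/"+f,im["pixels"][...,::-1])
E
python3 - <<'E'
from h import *
s=arm.observe(); print(s, arm.tip_reach)
ims=[]
for n in("scene","side"):
    im=get(n); ims.append(im["pixels"]); np.savez(n+".npz",P=cloud(im),px=im["pixels"]); print(n,im["xyz"],im["rotation"],im["fx"])
cv2.imwrite("pics/a.png",ims[0][...,::-1]);cv2.imwrite("pics/b.png",ims[1][...,::-1])
E
```

```text
pics
{'clock': 0.0, 'joints': array([ 1.10540858,  0.435206  ,  0.02496611,  1.5741255 , -0.0116188 ,
        1.13397262, -0.0751398 ]), 'dq': array([ 0.00038943,  0.00098106, -0.00130788, -0.00041852, -0.00049334,
        0.00078239, -0.00020229]), 'joint_efforts': array([-1.10494395e-03, -6.67857885e+01,  9.84285213e-01, -3.14459074e+01,
       -6.06830930e-02,  4.28323529e-02,  1.37538941e-04]), 'position': array([ 0.221585  , -0.5838781 ,  0.24494442]), 'ee_rot': array([-3.08859162e+00, -5.66300145e-01,  6.30983648e-04]), 'force': array([-0.55702887,  0.2521904 , -0.57618168]), 'ft_torque': array([-0.00073708, -0.01899288, -0.03087174]), 'gripper_force': 0.0, 'width': 1.0027987256621282} 0.019
scene [0.09358347 0.80607997 0.75226068] [-0.69600972  2.4764408  -1.28635939] 419.9179498253354
side [0.30052775 0.71843186 0.60193857] [-0.50348914  2.54231445 -1.39892128] 426.0980819951745
```

View pics/a.png

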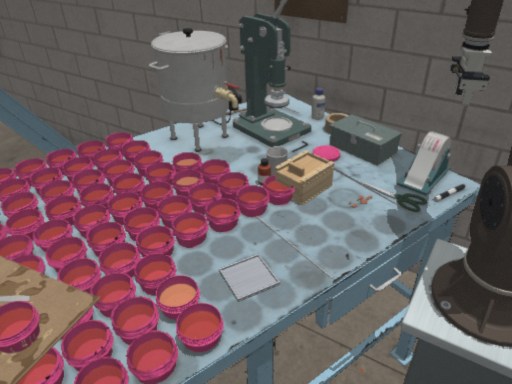

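View pics/b.png

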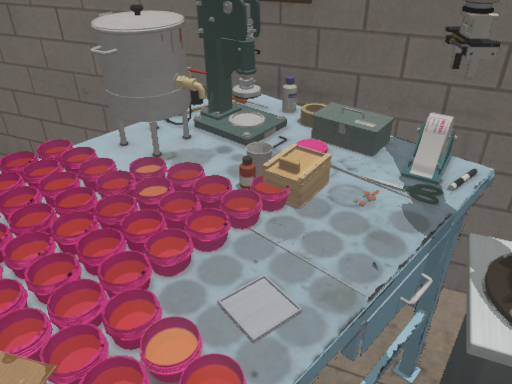

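Both views show the case (side px ~298,172, grip bar on it at ~291,160), the tray (~260,305), the cup (~260,158) and the dye bottle (~247,172) behind the case. There are pink dishes to the left of the case, one of them close to it.

Run:
```python
from h import *
for n,box,tb in(("scene",(140,210,255,345),(250,305,210,285)),("side",(130,210,240,345),(270,350,210,305))):
    d=np.load(n+".npz");P=d["P"];px=d["px"]
    Z=P[...,2]
    def sel(box,lo,hi):
        m=np.zeros(Z.shape,bool);m[box[0]:box[1],box[2]:box[3]]=1
        return m&(Z>lo)&(Z<hi)
    hsv=cv2.cvtColor(px,cv2.COLOR_RGB2HSV)
    wood=(hsv[...,0]>10)&(hsv[...,0]<30)&(hsv[...,1]>60)
    for nm,m in(("rim",sel(box,.080,.091)&wood),("griptop",sel(box,.097,.109)&wood),("lidplate",sel(box,.066,.079)&wood)):
        Q=P[m][:,:2]
        if len(Q)<5: print(nm,len(Q));continue
        r=cv2.minAreaRect((Q*1000).astype(np.float32)); print(n,nm,len(Q),np.round(r[0],1),np.round(r[1],1),round(r[2],1),"z",np.median(P[m][:,2]))
    m=sel(tb,.003,.016)&(hsv[...,1]<40)
    m=cv2.morphologyEx(m.astype(np.uint8),cv2.MORPH_OPEN,np.ones((3,3)))>0
    Q=P[m][:,:2]; r=cv2.minAreaRect((Q*1000).astype(np.float32));print(n,"tray",len(Q),r,np.median(P[m][:,2]))
    # cup, dye: top
    X=P[...,0];Y=P[...,1]
    m=(sel((130,200,230,290),.076,.1))&~wood
    Q=P[m]; print("tall nonwood",len(Q))
    nn,lab,st,ce=cv2.connectedComponentsWithStats(m.astype(np.uint8))
    for i in range(1,nn):
        if st[i,4]>8: q=P[lab==i]; print(st[i],q.min(0).round(3),q.max(0).round(3))
    # pink dishes near case
    pink=((hsv[...,0]>150)&(hsv[...,0]<178)&(hsv[...,1]>120))&(Z>0.01)&(Z<.08)
    nn,lab,st,ce=cv2.connectedComponentsWithStats(pink.astype(np.uint8))
    q=P[pink]; print("pink z",np.percentile(q[:,2],[50,99]))
    # map heights onto grid
    if n=="side":
        ok=np.isfinite(Z)&(Z>-.02)
        g=np.full((30,32),-1.)
        ii=((X-0.1)/.025);jj=((Y+0.45)/.025)
        o=ok&(ii>=0)&(ii<30)&(jj>=0)&(jj<32)
        np.maximum.at(g,(ii[o].astype(int),jj[o].astype(int)),Z[o])
        print("rows x from .1 (25mm), cols y from -.45")
        for k,row in enumerate(g): print("%.3f"%(.1+.025*k)," ".join("%3d"%round(v*1000) if v>-1 else "  ." for v in row))
```

```text
scene rim 338 [ 566.1 -185.7] [146.9 117.8] 77.9 z 0.08596435873531855
scene griptop 69 [ 575.2 -146.9] [16.3 51.9] 73.9 z 0.10179712344185932
scene lidplate 744 [ 564.4 -185.9] [150.7 115.9] 75.4 z 0.07379855124332113
scene tray 1271 ((506.29412841796875, 222.240234375), (110.62045288085938, 118.61842346191406), 59.541988372802734) 0.0051705231466980806
tall nonwood 143
[266 146  22  13  90] [ 0.647 -0.255  0.076] [ 0.719 -0.183  0.086]
[261 158   8   7  46] [ 0.676 -0.159  0.076] [ 0.699 -0.137  0.088]
pink z [0.04676959 0.0598832 ]
side rim 488 [ 566.5 -185.9] [148.9 116.2] 76.2 z 0.08557255921070284
side griptop 92 [ 575.2 -146.3] [15.3 53. ] 78.9 z 0.10192684752810433
side lidplate 1016 [ 565.5 -184.5] [149.1 114.2] 75.7 z 0.07315288572566347
side tray 2096 ((504.5619201660156, 223.5045166015625), (111.2215805053711, 112.35749053955078), 59.73517990112305) 0.004688038523790794
tall nonwood 197
[246 142  27  14 116] [ 0.649 -0.256  0.076] [ 0.719 -0.183  0.084]
[242 156  10   7  61] [ 0.677 -0.16   0.076] [ 0.701 -0.137  0.087]
pink z [0.04588686 0.05825869]
rows x from .1 (25mm)
[... 3338 characters left out ...]
39  39  57  59  59  58  58  57
0.725  32  32   .   .   .   .   .   .   .   2   2   2   2   .  59  36  37  57  59  58  59  59  39  58  56  40  59  59  36  36  59  57
0.750  33  34  33  36  28   2   1   2   2   2   2   1   .   .  57  57  56  59  58  38  37  59  57  58  58  59  58  58  37  37  58  58
0.775 145  44  34  43  32   2   2   1   1   2   2   2   .  57  58  57  58  57  58  39  38  58  58  36  56  60  51  58  58  58  58  57
0.800 407 326  33  33   1   1   1   2   3   2   2   2   .  57  37  36  59  56  59  59  58  59  59  36  36  58  59  58  59  58   .  58
0.825 408 143  33  32   2   2   3 257   3   2   2  -1   .  57  37  36  58  59   .  59  58   .  58  57  58  58  37  37  55  60  58  58
```

>>> arm_command:
  targets:
    - [[0,0,-0.01,0,0,0.15],[0,0,-0.01,0,0,0.15],[0,0,-0.01,0,0,0.15],[0,0,-0.01,0,0,0.15],[0,0,0,0,0,0]]
  jaw: 0.05
  newtons: 25

```text
clock: 0.72
position: [0.2219, -0.5845, 0.286]
ee_rot: [3.119, -0.37, 0.0]
force: [0.6, 0.4, -0.5]
width: 0.55
gripper_force: 0.0
```

>>> arm_command:
  targets:
    - [[0.024,-0.05,0,0,0,0],[0.024,-0.05,0,0,0,0],[0.024,-0.05,0,0,0,0],[0.024,-0.05,0,0,0,0],[0.024,-0.05,0,0,0,0],[0.024,-0.05,0,0,0,0],[0.024,-0.05,0,0,0,0],[0.024,-0.05,0,0,0,0],[0.024,-0.05,0,0,0,0],[0,0,0,0,0,0]]

```text
clock: 1.98
position: [0.5399, -0.1924, 0.2847]
ee_rot: [-3.119, 0.353, 0.001]
force: [-0.1, -0.9, -0.2]
width: 0.547
gripper_force: 0.0
```

Run:
```python
from h import *
s=arm.observe();print(s["clock"],s["position"],s["ee_rot"],s["joints"])
im=get("wrist");save(im,"w1.png");P=cloud(im);np.savez("w1.npz",P=P,px=im["pixels"])
hsv=cv2.cvtColor(im["pixels"],cv2.COLOR_RGB2HSV);Z=P[...,2];X=P[...,0];Y=P[...,1]
reg=(abs(X-.566)<.12)&(abs(Y+.186)<.12)
for nm,lo,hi in(("rim",.081,.092),("grip",.097,.11)):
    m=reg&(Z>lo)&(Z<hi)&(hsv[...,0]>8)&(hsv[...,0]<32)&(hsv[...,1]>50)
    m=cv2.morphologyEx(m.astype(np.uint8),cv2.MORPH_OPEN,np.ones((3,3)))>0
    Q=P[m]; r=cv2.minAreaRect((Q[:,:2]*1000).astype(np.float32)); print(nm,len(Q),r,np.median(Q[:,2]))
```

```text
1.975 [ 0.53988803 -0.19236576  0.28472012] [-3.11912306e+00  3.52799382e-01  5.63180743e-04] [ 0.29226282  0.3242292  -0.05581137  1.64120523  0.01651964  1.17735899
 -1.56304696]
rim 4088 ((566.50537109375, -185.63143920898438), (145.68994140625, 113.22080993652344), 76.9797134399414) 0.08501982528122529
grip 827 ((576.4796142578125, -146.9420166015625), (14.119414329528809, 54.7635383605957), 76.49185943603516) 0.10161140968438837
```

View pics/w1.png

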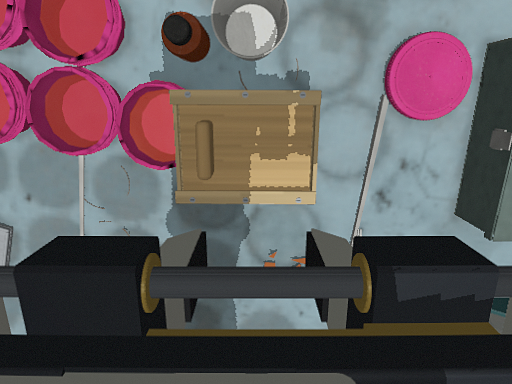

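The wrist view shows the lid's grip bar at px (205,150) and the case centred at (248,148). The measured sizes agree with the given ones. I go above the grip next.

>>> arm_command:
  targets:
    - [[0.0125,-0.026,0.02,0,0,0],[0.0125,-0.026,0.03,0,0,0],[0,0,0.05,0,0,0],[0,0,0.04,0,0,0],[0,0,0.02,0,0,0],[0,0,0,0,0,0]]
  jaw: 0.036

```text
clock: 2.78
position: [0.572, -0.1545, 0.124]
ee_rot: [3.119, -0.372, -0.006]
force: [0.3, 0.6, -0.1]
width: 0.387
gripper_force: 0.0
```

>>> arm_command:
  targets:
    - [[0,0,0.01,0,0,0],[0,0,0.01,0,0,0],[0,0,0.008,0,0,0],[0,0,0,0,0,0],[0,0,0,0,0,0]]

```text
clock: 3.4
position: [0.5742, -0.1531, 0.0979]
ee_rot: [3.119, -0.372, 0.0]
force: [0.1, -0.1, -0.1]
width: 0.395
gripper_force: 0.0
```

>>> arm_command:
  targets:
    - [[0,-0.006,0,0,0,-0.01],[0,0,0.001,0,0,0],[0,0,0,0,0,0]]

```text
clock: 3.78
position: [0.5755, -0.1471, 0.0968]
ee_rot: [3.121, -0.356, 0.0]
force: [-0.7, 0.4, -0.1]
width: 0.394
gripper_force: 0.0
```

>>> arm_command:
  targets:
    - [[0,0,0,0,0,0],[0,0,0,0,0,0],[0,0,0,0,0,0],[0,0,0,0,0,0]]
  jaw: 0.0

```text
clock: 4.28
position: [0.5754, -0.1473, 0.0967]
ee_rot: [3.121, -0.356, 0.0]
force: [0.8, 0.1, -0.5]
width: 0.148
gripper_force: 25.0
```

>>> arm_command:
  targets:
    - [[0,0,-0.0025,0,0,0],[0,0,-0.0025,0,0,0],[0,0,-0.0025,0,0,0],[0,0,0,0,0,0],[0,0,0,0,0,0]]

```text
clock: 4.9
position: [0.5754, -0.1472, 0.1042]
ee_rot: [3.121, -0.356, 0.0]
force: [-0.1, 0.2, -0.0]
width: 0.151
gripper_force: 25.0
```

Run:
```python
from h import *
a=np.deg2rad(-103);R=np.array([[np.cos(a),np.sin(a)],[-np.sin(a),np.cos(a)]])
for n in("wrist","side","scene"):
    P=cloud(get(n));L=(P[...,:2]-[.5665,-.1856])@R.T
    for lo,hi in((-66,-55),(-25,-10),(-10,10),(10,30),(30,50),(50,62)):
        m=(L[...,0]*1e3>lo)&(L[...,0]*1e3<hi)&(abs(L[...,1])<.033)&(P[...,2]>.05)&(P[...,2]<.095)
        print(n,lo,hi,m.sum(),np.round(np.median(P[m][:,2]),4) if m.any() else "")
```

```text
wrist -66 -55 1149 0.0797
wrist -25 -10 1569 0.0797
wrist -10 10 2106 0.0797
wrist 10 30 2116 0.0797
wrist 30 50 2817 0.0797
wrist 50 62 1977 0.0797
side -66 -55 71 0.0807
side -25 -10 21 0.0804
side -10 10 42 0.0802
side 10 30 66 0.0805
side 30 50 76 0.0808
side 50 62 47 0.0807
scene -66 -55 47 0.0812
scene -25 -10 14 0.0807
scene -10 10 39 0.0814
scene 10 30 54 0.0811
scene 30 50 73 0.0815
scene 50 62 37 0.0811
```

>>> arm_command:
  targets:
    - [[0,-0.006,0,0,0,0],[0,-0.01,0,0,0,0],[0,-0.014,0,0,0,0],[0,0,0,0,0,0]]

```text
clock: 5.55
position: [0.5827, -0.1156, 0.1042]
ee_rot: [-3.121, 0.351, -0.0]
force: [0.2, 0.3, -1.3]
width: 0.147
gripper_force: 25.0
```

>>> arm_command:
  targets:
    - [[0,-0.014,0,0,0,0],[0,-0.016,0,0,0,0],[0,-0.018,0,0,0,0],[0,-0.018,0,0,0,0],[0,-0.018,0,0,0,0],[0,-0.018,0,0,0,0],[0,-0.016,0,0,0,0],[0,-0.012,0,0,0,0],[0,0,0,0,0,0]]

```text
clock: 6.68
position: [0.6117, 0.0099, 0.1042]
ee_rot: [-3.121, 0.354, -0.0]
force: [0.0, -0.1, -0.9]
width: 0.149
gripper_force: 25.0
```

>>> arm_command:
  targets:
    - [[-0.01,0,-0.02,0,0,0],[-0.025,0.005,-0.025,0,0,0],[-0.03,0.006,0,0,0,0],[-0.03,0.006,0,0,0,0],[-0.03,0.006,0,0,0,0],[-0.03,0.006,0,0,0,0],[-0.025,0.003,0,0,0,0],[0,0,0,0,0,0]]

```text
clock: 7.68
position: [0.4269, 0.0173, 0.1503]
ee_rot: [3.121, -0.357, 0.0]
force: [0.1, 0.6, -0.7]
width: 0.148
gripper_force: 25.0
```

>>> arm_command:
  targets:
    - [[0,0,0.03,0,0,0],[0,0,0.03,0,0,0],[0,0,0.03,0,0,0],[0,0,0.015,0,0,0],[0,0,0.009,0,0,0],[0,0,0,0,0,0],[0,0,0,0,0,0]]

```text
clock: 8.55
position: [0.4295, 0.018, 0.0359]
ee_rot: [-3.121, 0.357, -0.002]
force: [-0.0, -0.3, -0.5]
width: 0.15
gripper_force: 25.0
```

>>> arm_command:
  targets:
    - [[0,0,0.003,0,0,0],[0,0,0.002,0,0,0],[0,0,0.0015,0,0,0],[0,0,0.0005,0,0,0],[0,0,0,0,0,0]]

```text
clock: 9.18
position: [0.4289, 0.018, 0.0282]
ee_rot: [3.121, -0.356, -0.0]
force: [-0.4, -0.5, -1.1]
width: 0.151
gripper_force: 25.0
```

>>> arm_command:
  targets:
    - [[0,0,0.0005,0,0,0],[0,0,0,0,0,0],[0,0,0,0,0,0]]

```text
clock: 9.55
position: [0.4289, 0.018, 0.0277]
ee_rot: [3.121, -0.356, 0.0]
force: [0.5, -0.3, -0.8]
width: 0.148
gripper_force: 25.0
```

>>> arm_command:
  targets:
    - [[0,0,0,0,0,0],[0,0,0,0,0,0],[0,0,0,0,0,0],[0,0,-0.03,0,0,0],[0,0,-0.05,0,0,0],[0,0,-0.05,0,0,0],[0,0,-0.05,0,0,0],[0,0,-0.04,0,0,0],[0,0,0,0,0,0]]
  jaw: 0.036

```text
clock: 10.68
position: [0.4306, 0.0183, 0.2506]
ee_rot: [-3.12, 0.356, -0.009]
force: [0.4, 0.4, 0.2]
width: 0.393
gripper_force: 0.0
```

>>> arm_command:
  targets:
    - [[0.02,0.026,-0.005,0,0,0],[0.024,0.03,-0.005,0,0,0],[0.024,0.03,-0.01,0,0,0],[0.024,0.03,-0.01,0,0,0],[0.024,0.03,-0.005,0,0,0],[0.024,0.03,0,0,0,0],[0,0,0,0,0,0],[0,0,0,0,0,0]]
  jaw: 0.06

```text
clock: 11.68
position: [0.5251, -0.1842, 0.2815]
ee_rot: [-3.121, 0.356, 0.003]
force: [-0.1, 0.1, -0.9]
width: 0.651
gripper_force: 0.0
```

Run:
```python
from h import *
im=get("wrist");save(im,"w2.png");P=cloud(im);px=im["pixels"];np.savez("w2.npz",P=P,px=px,T=im["T"])
a=np.deg2rad(-103);R=np.array([[np.cos(a),np.sin(a)],[-np.sin(a),np.cos(a)]])
L=(P[...,:2]-[.5665,-.1856])@R.T
ins=(abs(L[...,0])<.060)&(abs(L[...,1])<.040)
hsv=cv2.cvtColor(px,cv2.COLOR_RGB2HSV)
m=ins&(P[...,2]>.03)&(P[...,2]<.08)
Q=P[m];print("z pct",np.percentile(Q[:,2],[1,50,99]))
m2=ins&(P[...,2]>.055)&(P[...,2]<.075)
v,u=np.nonzero(m2);print(len(u),u.mean(),v.mean());Q=P[m2];print("top",Q.mean(0),Q.min(0),Q.max(0),cv2.minEnclosingCircle((Q[:,:2]*1000).astype(np.float32)))
m3=ins&(P[...,2]>.01);Q=P[m3];print("all",Q.min(0),Q.max(0),cv2.minEnclosingCircle((Q[:,:2]*1000).astype(np.float32)))
print("cam",im["T"][:3,3])
s=get("side");PS=cloud(s);save(s,"s2.png")
reg=(abs(PS[...,0]-.42)<.1)&(abs(PS[...,1]+.02)<.1)
q=PS[reg&(PS[...,2]>.025)];print("grip on bench",q.mean(0),q[:,2].max(),cv2.minAreaRect((q[:,:2]*1000).astype(np.float32)))
```

```text
z pct [0.03503285 0.05000703 0.06629714]
368 243.4076086956522 124.09510869565217
top [ 0.57439558 -0.18094663  0.06152219] [ 0.55556502 -0.21231812  0.05500329] [ 0.61776198 -0.12564027  0.0672606 ] ((582.82958984375, -171.15353393554688), 46.544525146484375)
all [ 0.51869996 -0.24302676  0.01238078] [ 0.61806919 -0.12460869  0.37461613] ((572.1930541992188, -185.90093994140625), 65.91448211669922)
cam [ 0.59573011 -0.19940441  0.41957191]
grip on bench [ 0.47511892 -0.04451285  0.21040232] 0.3727446291357675 ((470.853271484375, -37.64020538330078), (43.700809478759766, 185.6943359375), 36.17784881591797)
```

View pics/w2.png

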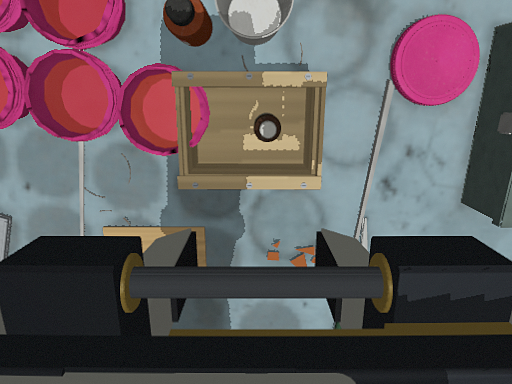

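View pics/s2.png

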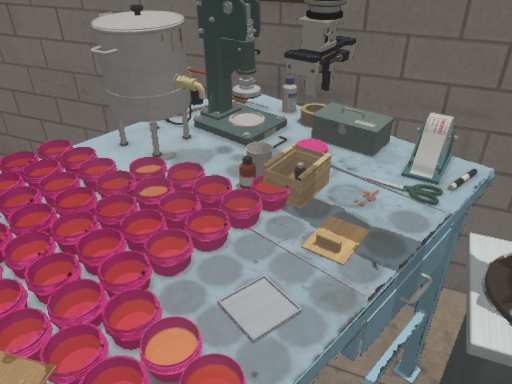

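The side view shows the lid flat on the bench, grip up, at (336,240). The wrist view shows the bottle in the case at (267,127), dark with a light cap.

Run:
```python
from h import *
d=np.load("w2.npz");P=d["P"];px=d["px"];hsv=cv2.cvtColor(px,cv2.COLOR_RGB2HSV)
w=np.zeros(px.shape[:2],bool);w[105:150,245:290]=1
for nm,m in(("body",w&(hsv[...,2]<70)),("cap",w&(hsv[...,1]<40)&(hsv[...,2]>90))):
    v,u=np.nonzero(m);Q=P[m];print(nm,len(u),u.min(),u.max(),v.min(),v.max(),u.mean(),v.mean(),np.nanmedian(Q,0),np.nanpercentile(Q[:,2],[5,95]))
    for lo,hi in((.04,.058),(.058,.072)):
        q=Q[(Q[:,2]>lo)&(Q[:,2]<hi)]
        if len(q)>4: print(lo,len(q),q.min(0),q.max(0),cv2.minEnclosingCircle((q[:,:2]*1000).astype(np.float32)))
```

```text
body 365 254 280 113 141 266.44931506849315 125.99178082191781 [ 0.56782776 -0.20397424  0.04935209] [0.04448127 0.05129078]
0.04 349 [ 0.54946472 -0.21872324  0.04219742] [ 0.57885932 -0.18988913  0.05698266] ((564.1039428710938, -204.23428344726562), 14.790851593017578)
0.058 6 [ 0.56692172 -0.20978864  0.05809644] [ 0.57243679 -0.19604406  0.06319966] ((568.82568359375, -202.91635131835938), 7.131253719329834)
cap 223 259 275 121 137 267.3677130044843 129.2152466367713 [ 0.56394814 -0.20418805  0.06512538] [0.06359803 0.06639414]
0.058 221 [ 0.55556502 -0.21231812  0.06218779] [ 0.57240368 -0.1955764   0.0672606 ] ((563.853271484375, -204.0985565185547), 8.579636573791504)
```

>>> arm_command:
  targets:
    - [[0.02,0.005,0.02,0,0,0],[0.0224,0.0057,0.03,0,0,0],[0,0,0.04,0,0,0],[0,0,0.03,0,0,0],[0,0,0,0,0,0],[0,0,0,0,0,0],[0,0,0,0,0,0]]
  jaw: 0.044

```text
clock: 12.65
position: [0.5655, -0.205, 0.1645]
ee_rot: [3.121, -0.356, 0.004]
force: [0.4, 0.2, 0.7]
width: 0.48
gripper_force: 0.0
```

>>> arm_command:
  targets:
    - [[-0.0015,0,0.02,0,0,0],[0,0,0.025,0,0,0],[0,0,0.025,0,0,0],[0,0,0.02,0,0,0],[0,0,0.015,0,0,0],[0,0,0.01,0,0,0],[0,0,0.005,0,0,0],[0,0,0,0,0,0],[0,0,0,0,0,0]]

```text
clock: 13.78
position: [0.5635, -0.2047, 0.0433]
ee_rot: [3.121, -0.356, 0.001]
force: [0.5, -0.3, -0.2]
width: 0.478
gripper_force: 0.0
```

>>> arm_command:
  targets:
    - [[0,0,0,0,0,0],[0,0,0,0,0,0],[0,0,0,0,0,0],[0,0,0,0,0,0]]
  jaw: 0.0
  newtons: 12

```text
clock: 14.28
position: [0.5633, -0.2047, 0.043]
ee_rot: [3.121, -0.356, 0.001]
force: [-0.4, 0.4, 3.2]
width: 0.313
gripper_force: 12.0
```

>>> arm_command:
  targets:
    - [[0,0,-0.005,0,0,0],[0,0,-0.01,0,0,0],[0,0,-0.02,0,0,0],[0,0,-0.025,0,0,0],[0,0,-0.03,0,0,0],[0,0,-0.03,0,0,0],[0,0,-0.02,0,0,0],[0,0,-0.01,0,0,0],[0,0,0,0,0,0]]

```text
clock: 15.4
position: [0.5633, -0.2047, 0.1933]
ee_rot: [3.121, -0.356, 0.002]
force: [0.5, -0.1, 0.0]
width: 0.311
gripper_force: 12.0
```

Run:
```python
from h import *
s=arm.observe();print(s["position"],s["width"],s["gripper_force"])
im=get("scene");cv2.imwrite("pics/s3.png",cv2.resize(im["pixels"][60:220,230:400,::-1],None,fx=3,fy=3))
```

```text
[ 0.56326504 -0.20465434  0.19326224] 0.3113395017814124 11.991778870069538
```

View pics/s3.png

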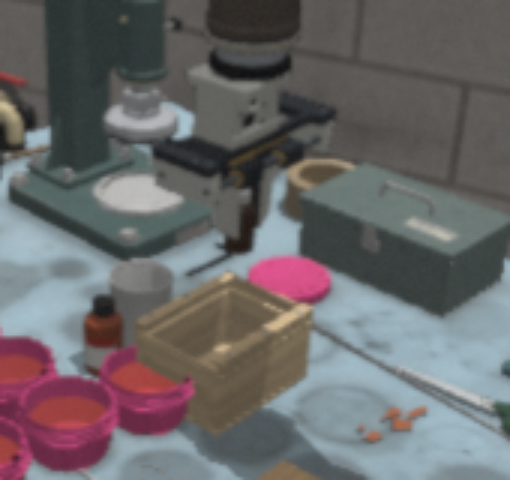

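The bottle is held upright between the fingers (crop px ~240,240), and the cup and dye bottle have not moved. I carry the bottle to the tray.

>>> arm_command:
  targets:
    - [[-0.006,-0.016,0,0,0,0],[-0.012,-0.032,0,0,0,0],[-0.016,-0.042,0,0,0,0],[-0.018,-0.047,0,0,0,0],[-0.018,-0.048,0,0,0,0],[-0.018,-0.048,0,0,0,0],[-0.018,-0.047,0,0,0,0],[-0.016,-0.042,0,0,0,0],[-0.012,-0.032,0,0,0,0],[-0.008,-0.02,0,0,0,0]]

```text
clock: 16.7
position: [0.5071, 0.1949, 0.1919]
ee_rot: [-3.122, 0.351, 0.003]
force: [0.0, -0.4, -0.5]
width: 0.313
gripper_force: 12.0
```

>>> arm_command:
  targets:
    - [[-0.006,-0.016,0,0,0,0],[-0.004,-0.012,0,0,0,0],[0,0,0,0,0,0],[0,0,0,0,0,0],[0,0,0,0,0,0]]

```text
clock: 17.32
position: [0.5059, 0.2203, 0.1927]
ee_rot: [3.121, -0.359, 0.0]
force: [0.1, 0.2, -0.7]
width: 0.312
gripper_force: 12.0
```

>>> arm_command:
  targets:
    - [[0,-0.0025,0.015,0,0,0],[0,0,0.025,0,0,0],[0,0,0.03,0,0,0],[0,0,0.03,0,0,0],[0,0,0.02,0,0,0],[0,0,0.012,0,0,0],[0,0,0.008,0,0,0],[0,0,0.005,0,0,0],[0,0,0,0,0,0],[0,0,0,0,0,0]]

```text
clock: 18.58
position: [0.5065, 0.2239, 0.0482]
ee_rot: [-3.121, 0.356, -0.001]
force: [0.2, -0.2, -1.2]
width: 0.316
gripper_force: 12.0
```

>>> arm_command:
  targets:
    - [[0,0,0.0015,0,0,0],[0,0,0.001,0,0,0],[0,0,0.001,0,0,0],[0,0,0,0,0,0],[0,0,0,0,0,0]]

```text
clock: 19.2
position: [0.5062, 0.2237, 0.0442]
ee_rot: [3.121, -0.356, 0.0]
force: [-0.2, 0.1, 0.0]
width: 0.309
gripper_force: 12.0
```

>>> arm_command:
  targets:
    - [[0,0,0.0007,0,0,0],[0,0,0,0,0,0],[0,0,0,0,0,0]]

```text
clock: 19.58
position: [0.5062, 0.2237, 0.0435]
ee_rot: [3.121, -0.356, -0.0]
force: [-0.5, -0.3, 0.7]
width: 0.31
gripper_force: 12.0
```

>>> arm_command:
  targets:
    - [[0,0,0.0004,0,0,0],[0,0,0,0,0,0],[0,0,0,0,0,0]]

```text
clock: 19.95
position: [0.5061, 0.2237, 0.0431]
ee_rot: [3.121, -0.356, -0.0]
force: [-0.0, -0.2, -0.6]
width: 0.307
gripper_force: 12.0
```

>>> arm_command:
  targets:
    - [[0,0,0.0004,0,0,0],[0,0,0,0,0,0],[0,0,0,0,0,0]]

```text
clock: 20.32
position: [0.5062, 0.2237, 0.0429]
ee_rot: [-3.121, 0.356, -0.0]
force: [-1.8, -0.9, 5.7]
width: 0.308
gripper_force: 12.0
```

>>> arm_command:
  targets:
    - [[0,0,0,0,0,0],[0,0,0,0,0,0],[0,0,0,0,0,0],[0,0,0,0,0,0]]
  jaw: 0.046

```text
clock: 20.82
position: [0.5061, 0.2237, 0.0426]
ee_rot: [3.121, -0.356, -0.0]
force: [-1.0, 0.2, 0.7]
width: 0.499
gripper_force: 0.0
```

>>> arm_command:
  targets:
    - [[0,0,-0.01,0,0,0],[0,0,-0.02,0,0,0],[0,0,-0.03,0,0,0],[0,0,-0.04,0,0,0],[0,0,-0.05,0,0,0],[0,0,-0.05,0,0,0],[-0.03,0,-0.02,0,0,0],[-0.04,0,0,0,0,0],[0,0,0,0,0,0],[0,0,0,0,0,0]]

```text
clock: 22.08
position: [0.4384, 0.2393, 0.2633]
ee_rot: [-3.121, 0.356, -0.002]
force: [0.5, -0.1, 0.2]
width: 0.502
gripper_force: 0.0
```

Run:
```python
from h import *
s=arm.observe();print(s["clock"],s["position"])
im=get("wrist");P=cloud(im)
m=(P[...,2]>.055)&(P[...,2]<.075)&(abs(P[...,0]-.506)<.05)&(abs(P[...,1]-.2237)<.05)
print(P[m].mean(0) if m.any() else "none", m.sum())
a=get("scene")["pixels"];b=get("side")["pixels"]
cv2.imwrite("pics/f.png",np.hstack([a[110:310,190:370],b[110:350,190:370][:200],b[150:350,190:370]])[...,::-1])
```

```text
22.075 [0.43836542 0.23926902 0.26327158]
[0.50702858 0.2248635  0.06475928] 273
```

View pics/f.png

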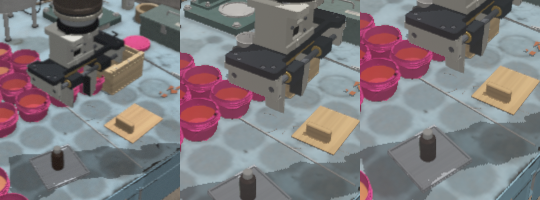

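The bottle stands upright in the tray (px ~58,158 in the left crop), with its cap top at z = 0.065. The lid lies flat with its grip up at ~(132,122), and the gripper is clear. I hand the job in now.

```bash
python3 -c "from cell import arm; print(arm.sign_off())"
```

```text
the job is handed in; nothing more can be done
None
```

The lid is off and lying flat on the bench with its grip up, the dropper bottle stands upright in the steel tray, the cup and dye bottle were never touched, and the job is handed in (about 22 s of the 62 s used; verdict not shown).

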